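# Swipe and hold the release bar of a steriliser console

### The job

Release the finished steriliser load at the white console: with the fingers closed and pointing down, press the curved sprung bar lightly at its round end and slide the fingertips along the row of dots to its square end in one stroke, keeping the bar partly pressed all the way, never down to its stop. Finish while still holding the bar lightly pressed at the square end. Do not shift or lift the console, and leave the cap standing on it, the bottle, the jar and the tray alone.

Things in the scene. Friction and masses are not known exactly. Their poses are not given: they have to be found in the camera images.
- console: Loose white desk console, flat box 200 (x) by 290 (y) by 45 mm high, about 2.2 kg, on a rubber foot. Origin: centre of its underside, z up. The curved bar bulges to its +x side; round end on its +y side, square end on its -y side. It may stand turned by up to about 50 degrees.
- bar (a joint): How far the sprung black bar is pressed in, m: 0 = up, 0.006 = at its stop. About 1 N per mm; springs back. Pressed counts from 0.6 mm, stop from 5.5 mm; aim for 2.5 to 3 mm. One rigid flat-topped piece, 30 mm wide, top 55 mm above the table (10 mm above the console) when up; it sinks level. Centre line: arc of radius 130 mm about x = -80 mm, y = 0 in the console frame.
- mark0 (a point): point on the top face of the bar, on its centre line (z up, away from the console): middle of the round end (disc 44 mm across with a 26 mm round steel inlay), where the stroke starts.
- mark1 (a point): point on the top face of the bar, on its centre line (z up, away from the console): dot 1 of 5 counted from the round end (10 mm steel dot); successive marks lie 30 mm apart along the arc.
- mark2 (a point): point on the top face of the bar, on its centre line (z up, away from the console): dot 2 of 5 counted from the round end (10 mm steel dot); successive marks lie 30 mm apart along the arc.
- mark3 (a point): point on the top face of the bar, on its centre line (z up, away from the console): dot 3 of 5 counted from the round end (10 mm steel dot); successive marks lie 30 mm apart along the arc.
- mark4 (a point): point on the top face of the bar, on its centre line (z up, away from the console): dot 4 of 5 counted from the round end (10 mm steel dot); successive marks lie 30 mm apart along the arc.
- mark5 (a point): point on the top face of the bar, on its centre line (z up, away from the console): dot 5 of 5 counted from the round end (10 mm steel dot); successive marks lie 30 mm apart along the arc.
- mark6 (a point): point on the top face of the bar, on its centre line (z up, away from the console): middle of the square end (30 mm along the bar, 52 mm across it, with a 38 mm by 12 mm straight steel inlay), where the stroke ends and is held.
- cap: Small loose aluminium cap, stepped, 28 mm across and 34 mm high, standing on the console's top inside the curve of the bar, about 100 mm or more from the bar's centre line. Leave alone. Origin: centre of its underside.
- bottle: Loose white bottle 60 mm across, 130 mm high, on the counter beside the console. Leave alone. Origin: centre of its underside.
- jar: Loose glass jar with a steel cap, 66 mm across, 80 mm high, on the counter beside the console. Leave alone. Origin: centre of its underside.
- tray: Loose shallow steel tray 150 by 210 by 25 mm on the counter beside the console. Leave alone. Origin: centre of its underside.

How it is judged:
By the outcome, as a careful person would: the job done as asked, in the order asked, and still so for the second after the job is handed in, while the arm keeps its last pose, push and grip.
It also fails if it takes over 42 s, if anything falls off the work surface, if the arm or the gripper's body presses on something with over 40 N, if the wrist force passes 120 N, or if a joint passes its speed limit or range.

### The arm

A 6-joint arm with a two-finger parallel gripper is mounted at the origin on the work surface. World frame = base frame: x ahead of the robot, y to its left, z up, the work surface at z = 0. Lengths are in mm, angles in rad, forces in N, time in s.
With the tool pointing down it reaches from about 300 to 775 mm from the base axis. Payload 14.6 kg.
Tool frame: the origin (TCP) lies on the centre line of the jaws, within the pads' length; the fingertips stand manip.tcp_to_tips ahead of it and the grasp point (between the pads) lies 5 mm behind it (manip.tcp_to_tips is the distance from the TCP to the fingertips, in mm); z points along the fingers, y is the direction in which the jaws open and shut (so a half turn about z gives the same grasp; the last joint's range is limited). The gripper opens to 94 mm and grips with 3 to 60 N. Pads are 16 mm wide; open, the fingers measure 119 mm over their backs; the gripper's body (75 mm by 177 mm) begins 78 mm behind the grasp point.
Start: joints at [1.252, 0.3, 1.521, -0, 1.321, -0.067], TCP at [137.029, 532.647, 219.446] pointing down, gripper open.
Joint ranges: [-3.03, 3.03], [-0.79, 2.21], [0.23, 2.52], [-1.04, 4.18], [0, 3.07], [-2.55, 2.55]. Speed limits (rad/s): [2.22, 2.22, 2.57, 3.14, 3.14, 3.14].

### API

Orientations are given as [roll, pitch, yaw] about the fixed x, y, z axes, in that order (R = Rz(yaw) Ry(pitch) Rx(roll)).
In Python, from cell import manip, optics, workorder gives the robot as it stands. The module is installed in compiled form; this text tells all that it offers.
- The arm moves only by the tool jog_arm, never from a script. Its argument "deltas" is text: rows parted by semicolons, each of 5 numbers parted by spaces: the shift along the tool's x, y, z in mm, then the turn about the tool's z in rad, then the finger opening in mm, from 0 to 94. In form: tx ty tz twist grip; .... A call has exactly 10 rows; each row is the pose to reach, as a shift and turn from the pose commanded when the call began, along the tool's axes at that moment; what a row does not reach only later rows make up. A row lasts 1/8 s, in which the tool goes at most 62.5 mm and 10.7 degrees, less where a joint would pass 70% of its speed; a pose out of reach is approached as far as the arm can. A call with a gripper value outside its range is refused whole. The fingers move at their own pace and stop on an object; "squeeze" is the grip in N (left out, the last holds). Time passes only in rows, so rows that repeat a pose let the fingers close, or fill a call up. It gives the time, the measured TCP pose, the force and the opening at its end, in the units of the state.
- manip.read_state(): the state, without advancing time (a new reading comes with each control period).
- optics.camera(name): name is "scene" or "top"; returns (picture, depth): 420x560x3 uint8, red, green, blue; 420x560 float32, mm along the optical axis (not along the pixel's ray), 0 where there is no reading.
- optics.get_calibration(name): a dict with "intrinsics" (3x3 intrinsics, pixels), "R" (3x3) and "t" (3): a world point X has camera coordinates R X + t. Camera axes: x right, y down, z forward; pixel columns grow to the right and rows downward; lengths in mm; the calibration is good to about 2 mm. A picture is of the moment at which its call begins. get_calibration takes no time and is no camera call.
- workorder.sign_off(): hands the job in, once; it reports no verdict.
The state is a dict: "clock": time; "joints": joint angles; "qd": joint speeds; "effort": joint torques, N m; "eef_pos": TCP position; "eef_rot": TCP orientation; "wrist_force": force on the tool from outside, world axes, zero at the start; "moment": the same for the moment, N m; "finger_gap": finger opening in mm.
Only numpy, scipy, OpenCV 4.12 (cv2) and the standard library are available. Lean on these libraries where they do the work, as an engineer would, in place of code of your own. Each camera call takes 0.05 s, during which the arm holds its last target.

## Working session

There is one attempt and no reset: what is moved stays moved. The work goes in short steps, Python scripts to look and compute and a tool call to move; the robot and the scene stay as the last step left them, time stands still between calls to the robot, and variables do not carry over. Pictures are saved under pics/ and viewed, and the job is handed in when it is done.

Besides the shell and the picture viewer there is one more tool, called after ">>>" in YAML: its name, and indented under it one key for each argument. jog_arm: Moves the arm, as the interface text tells. Its arguments: {"type":"object","properties":{"deltas":{"type":"string"},"squeeze":{"type":"number"}},"required":["deltas"]}

```bash
mkdir -p pics; python3 - <<'E'
from cell import manip, optics, workorder
import cv2, numpy as np
print(manip.read_state(), manip.tcp_to_tips)
for n in ("top","scene"):
    p,d=optics.camera(n); c=optics.get_calibration(n)
    np.savez(f"{n}.npz",p=p,d=d,K=c["intrinsics"],R=c["R"],t=c["t"])
    cv2.imwrite(f"pics/{n}0.png",p[:,:,::-1]); print(n,c)
E
```

```text
{'clock': 0.0, 'joints': array([ 1.25236813e+00,  3.00431348e-01,  1.52160942e+00, -4.20362487e-06,
        1.32068317e+00, -6.65979374e-02]), 'qd': array([ 0.00216426,  0.0017774 ,  0.00189755, -0.00046052,  0.00119356,
       -0.00023783]), 'effort': array([-1.27234311e-03, -5.31802154e+01, -3.52727008e+01,  7.08389143e-02,
        2.42983026e-02, -7.53732411e-05]), 'eef_pos': array([136.97030402, 532.4092599 , 218.89613622]), 'eef_rot': array([-3.14046361e+00, -7.12224414e-05,  2.88976340e+00]), 'wrist_force': array([-0.35959896,  0.85228713, -0.37741715]), 'moment': array([0.0538415 , 0.02325169, 0.00861485]), 'finger_gap': 93.64617542042905} 14.0
top {'intrinsics': array([[521.09914793,   0.        , 274.17225406],
       [  0.        , 521.09914793, 210.14576565],
       [  0.        ,   0.        ,   1.        ]]), 'R': array([[ 0.02102766, -0.99977668, -0.0021022 ],
       [-0.97899456, -0.02016396, -0.20288682],
       [ 0.20279913,  0.00632428, -0.97919994]]), 't': array([   8.97916745,  556.42890395, 1262.56016816])}
scene {'intrinsics': array([[471.07789154,   0.        , 276.96607334],
       [  0.        , 471.07789154, 212.50809071],
       [  0.        ,   0.        ,   1.        ]]), 'R': array([[-0.44383987,  0.89605935, -0.00915433],
       [ 0.62103985,  0.30021951, -0.72400121],
       [-0.64599974, -0.32702581, -0.68973796]]), 't': array([ 217.09491063, -285.34395669, 1671.82117128])}
```

```bash
ls -la pics
```

```text
total 608
drwxr-xr-x 2 agent agent   4096 Dec  6 10:54 .
drwxr-xr-x 3 agent agent   4096 Dec  6 10:54 ..
-rw-r--r-- 1 agent agent 315184 Dec  6 10:54 scene0.png
-rw-r--r-- 1 agent agent 298644 Dec  6 10:54 top0.png
```

View pics/top0.png

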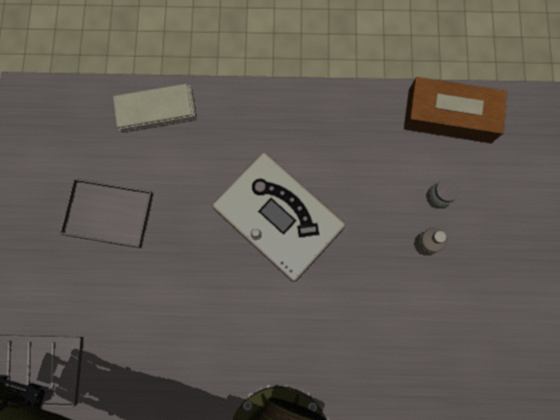

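View pics/scene0.png

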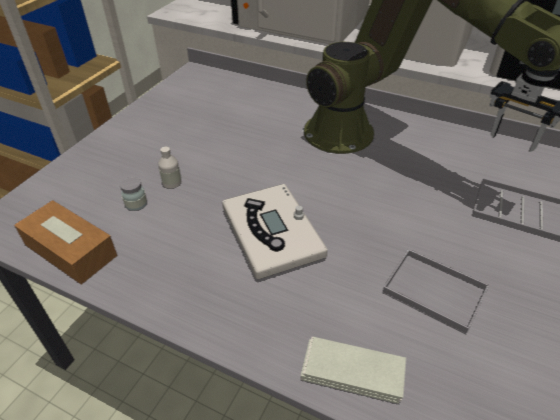

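Top view: the console is centred near (280,215), the round end near (260,187), the square end near (308,230), and the cap at (256,234). I'll zoom in to locate the marks.

```bash
python3 - <<'E'
import cv2, numpy as np
z=np.load("top.npz");p=z["p"][:,:,::-1]
c=p[145:285,205:355]; cv2.imwrite("pics/topz.png",cv2.resize(c,None,fx=4,fy=4,interpolation=cv2.INTER_CUBIC)[:600])
z=np.load("scene.npz");p=z["p"][:,:,::-1]
c=p[180:280,215:335]; cv2.imwrite("pics/scz.png",cv2.resize(c,None,fx=6,fy=6,interpolation=cv2.INTER_CUBIC))
E
```

```text
(no output)
```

View pics/topz.png

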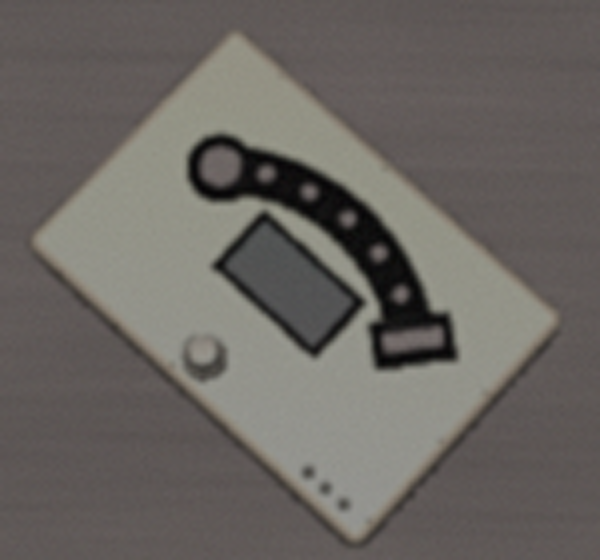

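View pics/scz.png

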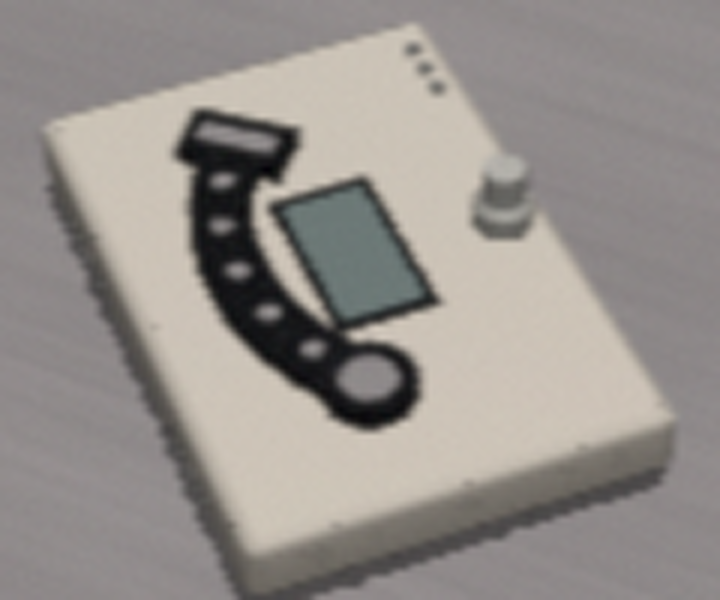

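```bash
cat > fit.py <<'E'
import cv2, numpy as np
from scipy.optimize import least_squares
T=np.array([(219,166),(267,174),(310,192),(347,218),(379,253),(401,294),(415,339)],float)
S=np.array([(370,377),(314,348),(269,312),(238,270),(221,226),(224,181),(238,134)],float)
T=np.array([205,145])+(T+.5)/4-.5; S=np.array([215,180])+(S+.5)/6-.5
cams={n:np.load(n+".npz") for n in("top","scene")}
def refine(n,P):
    g=cams[n]["p"].astype(float).mean(2); out=[]
    for i,(u,v) in enumerate(P):
        r=4.0 if i in(0,6) else 2.6
        for _ in range(3):
            yy,xx=np.mgrid[0:g.shape[0],0:g.shape[1]]
            m=np.hypot(xx-u,yy-v)<(r+ (1.5 if i==6 else 0)); w=np.clip(g-g[m].min()-15,0,None)*m
            u,v=(w*xx).sum()/w.sum(),(w*yy).sum()/w.sum()
        out.append((u,v))
    out=np.array(out); bad=np.hypot(*(out-P).T)>0.8; out[bad]=P[bad]; return out
T2,S2=refine("top",T),refine("scene",S)
a=(90-30*np.arange(7))/130
L=np.c_[-80+130*np.cos(a),130*np.sin(a)]
def marks(x,y,th):
    c,s=np.cos(th),np.sin(th); return L@np.array([[c,s],[-s,c]])+[x,y]
def proj(n,X):
    z=cams[n]; q=X@z["R"].T+z["t"]; q=q@z["K"].T; return q[:,:2]/q[:,2:]
def ray(n,P,h=55):
    z=cams[n]; d=np.c_[P,np.ones(len(P))]@np.linalg.inv(z["K"]).T@z["R"]; o=-z["R"].T@z["t"]
    return o+d*((h-o[2])/d[:,2])[:,None]
if __name__=="__main__":
    print(np.abs(T2-T).max(),np.abs(S2-S).max())
    sols={}
    for nm,obs in dict(top=[("top",T2)],scene=[("scene",S2)],both=[("top",T2),("scene",S2)]).items():
        f=lambda q:np.concatenate([(proj(n,np.c_[marks(*q),np.full(7,55.)])-P).ravel() for n,P in obs])
        s=least_squares(f,[550,0,.6]); print(nm,s.x,np.sqrt((s.fun**2).mean()),np.abs(s.fun).max()); sols[nm]=s.x
    print(marks(*sols["both"]).round(1)); print(ray("top",T2).round(1)); print(ray("scene",S2).round(1))
    for n,P in(("top",T2),("scene",S2)):
        z=cams[n]
        print(n,[ (z["d"][int(round(v)),int(round(u))] - (np.array([0,0,0]) if 0 else 0)).round(1) for u,v in P],(ray(n,P)@z["R"].T+z["t"])[:,2].round(1))
E
python3 fit.py
```

```text
0.3039044289043886 0.25399201596812304
top [548.49490803  10.19269315  -0.72021143] 0.10396550587769368 0.1730850934299042
scene [547.70130615  13.27999677  -0.7271275 ] 0.14154645727495202 0.43540756398431313
both [547.99687917  11.57529928  -0.72265649] 0.42953111258483007 0.8099708056159329
[[617.9  60.5]
 [613.6  30.9]
 [602.6   3.1]
 [585.5 -21.5]
 [563.2 -41.5]
 [537.  -55.9]
 [508.2 -63.9]]
[[618.6  59.8  55. ]
 [614.4  29.7  55. ]
 [602.9   1.9  55. ]
 [585.7 -23.1  55. ]
 [564.  -43.1  55. ]
 [537.5 -57.   55. ]
 [508.9 -65.8  55. ]]
[[617.9  62.3  55. ]
 [613.5  32.3  55. ]
 [602.4   4.8  55. ]
 [585.4 -19.9  55. ]
 [563.1 -40.2  55. ]
 [536.9 -54.   55. ]
 [505.8 -62.6  55. ]]
top [np.float32(1339.3), np.float32(1332.4), np.float32(1332.7), np.float32(1332.0), np.float32(1327.4), np.float32(1316.5), np.float32(1307.7)] [1334.5 1333.5 1331.  1327.3 1322.8 1317.3 1311.5]
scene [np.float32(1213.2), np.float32(1230.1), np.float32(1238.5), np.float32(1261.7), np.float32(1284.7), np.float32(1302.3), np.float32(1327.0)] [1214.4 1227.  1243.2 1262.2 1283.2 1304.7 1327.6]
```

Calibration differs by about 3 mm in y between the two cameras, so I'll use the joint fit. Now the first half of the transfer, closing the fingers on the way.

>>> jog_arm:
  deltas: "-12 -7 0 -0.02 0; -35 -20 0 -0.05 0; -70 -40 0 -0.08 0; -105 -61 0 -0.11 0; -146 -84 0 -0.14 0; -187 -108 0 -0.17 0; -227 -131 0 -0.20 0; -268 -155 0 -0.23 0; -309 -179 0 -0.252 0; -350 -202 0 -0.252 0"
  squeeze: 20

```text
clock: 1.35
eef_pos: [426.5, 248.5, 219.3]
eef_rot: [-3.142, -0.0, -3.141]
wrist_force: [0.0, 0.3, -0.2]
finger_gap: 0.6
```

>>> jog_arm:
  deltas: "-35 -35 0 0 0; -68 -67 5 0 0; -98 -96 20 0 0; -125 -123 40 0 0; -150 -148 62 0 0; -170 -168 84 0 0; -183 -180 104 0 0; -190 -187 116 0 0; -192 -189 119 0 0; -192 -189 119 0 0"

```text
clock: 2.6
eef_pos: [617.7, 61.2, 100.9]
eef_rot: [3.141, 0.0, -3.141]
wrist_force: [0.1, -0.1, 0.4]
finger_gap: 0.3
```

```bash
python3 - <<'E'
from cell import manip, optics
import cv2, numpy as np
for n in("top","scene"):
    p,d=optics.camera(n)
    c=p[145:285,205:355] if n=="top" else p[140:280,215:335]
    cv2.imwrite(f"pics/{n}1.png",cv2.resize(c[:,:,::-1],None,fx=4,fy=4,interpolation=cv2.INTER_CUBIC))
    z=np.load(n+".npz"); s=manip.read_state(); X=s["eef_pos"]-[0,0,14]; q=z["K"]@(z["R"]@X+z["t"]); print(n,s["eef_pos"],s["eef_rot"],s["wrist_force"],s["qd"].round(3),"tip px",q[:2]/q[2], "zoomed", (q[:2]/q[2]-([205,145] if n=="top" else [215,140])+.5)*4-.5)
E
```

```text
top [617.72615098  61.31531975 101.21503476] [ 3.14150007e+00  9.00861623e-04 -3.14091924e+00] [ 0.10637359 -1.26108638  0.37810518] [ 0.003 -0.006  0.001  0.001 -0.001  0.   ] tip px [258.3665572 183.2461704] zoomed [214.9662288 154.4846816]
scene [617.78256274  61.32608652 101.34253613] [ 3.14150818e+00  1.19079493e-03 -3.14086312e+00] [ 0.46973064  0.24748761 -0.01579778] [-0.    -0.001 -0.001  0.001  0.    -0.001] tip px [275.80090841 233.64308738] zoomed [244.70363363 376.07234952]
```

View pics/scene1.png

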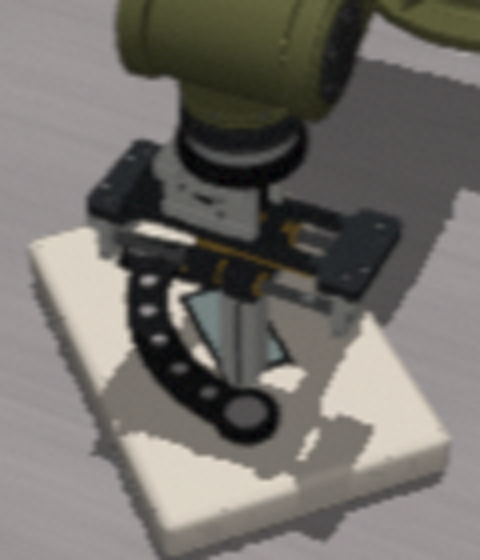

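View pics/top1.png

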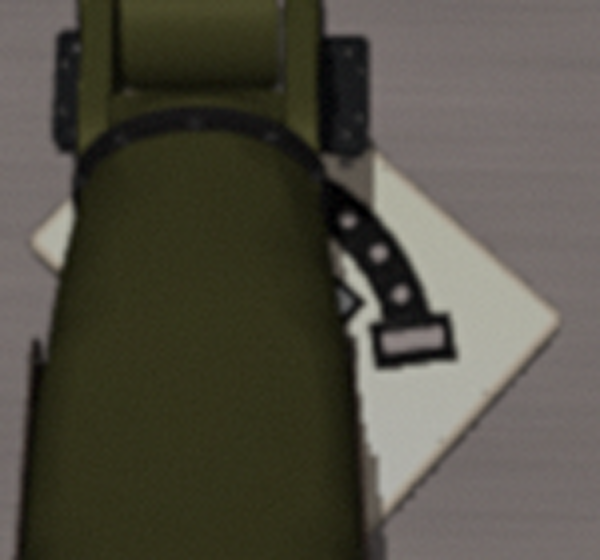

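The scene image shows the finger column at zoomed x≈245 against a predicted 244.7. So the scene camera agrees with the robot in y, and I'll weight the pose towards it. Descending to just above the bar.

```bash
python3 - <<'E'
import fit,numpy as np
m=fit.marks(547.8,12.8,-0.7245); print(m.round(1))
q=(547.8,12.8,-0.7245)
E
```

```text
[[617.8  61.6]
 [613.4  32. ]
 [602.4   4.2]
 [585.2 -20.3]
 [563.  -40.3]
 [536.7 -54.7]
 [507.8 -62.6]]
```

>>> jog_arm:
  deltas: "0 1 5 0 0; 0 1 11 0 0; 0 1 17 0 0; 0 1 22 0 0; 0 1 25 0 0; 0 1 27 0 0; 0 1 28 0 0; 0 1 28 0 0; 0 1 28 0 0; 0 1 28 0 0"

```text
clock: 3.95
eef_pos: [617.8, 61.8, 72.6]
eef_rot: [3.142, 0.0, -3.141]
wrist_force: [-0.2, 0.3, 0.0]
finger_gap: 0.3
```

```bash
python3 - <<'E'
from cell import manip, optics
import cv2, numpy as np
print(fs:=manip.read_state()["eef_pos"],manip.read_state()["wrist_force"])
n="scene"
p,d=optics.camera(n);c=p[140:280,215:335]
cv2.imwrite(f"pics/{n}2.png",cv2.resize(c[:,:,::-1],None,fx=4,fy=4,interpolation=cv2.INTER_CUBIC))
s=manip.read_state(); print(s["eef_pos"],s["wrist_force"])
E
```

```text
[617.76236748  61.84794709  72.56903611] [-0.1545017   0.31053539  0.01699741]
[617.74298962  61.8399695   72.53511334] [-0.62312688 -0.25089826 -0.64859437]
```

View pics/scene2.png

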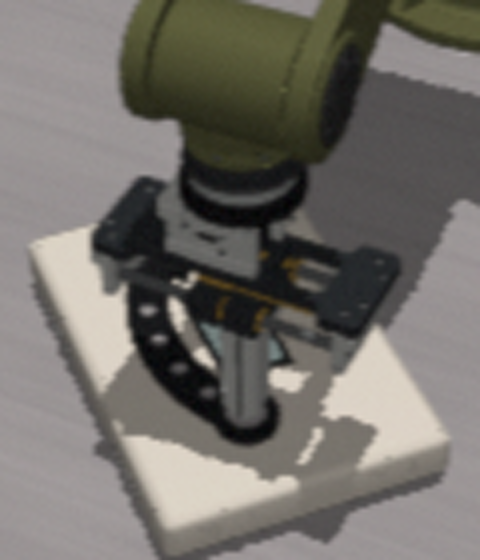

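The fingertips sit centred over the round inlay (about 246,418 zoomed). Pressing down a little.

>>> jog_arm:
  deltas: "0 0 1 0 0; 0 0 2 0 0; 0 0 3 0 0; 0 0 3.7 0 0; 0 0 4.3 0 0; 0 0 4.8 0 0; 0 0 5.2 0 0; 0 0 5.5 0 0; 0 0 5.5 0 0; 0 0 5.5 0 0"

```text
clock: 5.25
eef_pos: [617.7, 61.8, 67.0]
eef_rot: [-3.142, 0.0, -3.141]
wrist_force: [-0.6, -0.2, 2.6]
finger_gap: 0.7
```

```bash
cat > rd.py <<'E'
from cell import manip,optics
import numpy as np
F=[];P=[]
for i in range(6):
    s=manip.read_state();F.append(s["wrist_force"]);P.append(s["eef_pos"]);
    if i<5: optics.camera("top")
print(np.mean(P,0).round(2),np.mean(F,0).round(2),np.std(F,0).round(2),s["clock"])
E
python3 rd.py
```

```text
[617.72  61.85  66.98] [-1.    0.02  2.69] [0.28 0.49 0.33] 5.5
```

Contact is confirmed: about 2.0 mm pressed by height and 2.7 N. Next, the arc waypoints.

```bash
python3 - <<'E'
import numpy as np
th=-0.7245
def P(s):
    a=(90-np.asarray(s,float))/130+th
    return np.c_[130*np.cos(a),130*np.sin(a)]
calls=[[0,0,1,3,6,10,15,20,25,30],[35,40,45,50,55,60,65,70,75,80],[85,90,95,100,105,110,115,120,125,130],[135,140,145,150,155,160,165,170,174,177],[179,180,180,180,180]]
prev=0
for c in calls:
    d=P(c)-P([prev]); print("; ".join(f"{-x:.1f} {y:.1f}" for x,y in d)); prev=c[-1]
E
```

```text
-0.0 0.0; -0.0 0.0; 0.0 -1.0; 0.1 -3.0; 0.3 -6.0; 0.7 -10.0; 1.3 -14.9; 2.2 -19.9; 3.2 -24.8; 4.4 -29.6
1.4 -4.8; 3.0 -9.5; 4.7 -14.2; 6.7 -18.8; 8.8 -23.4; 11.1 -27.8; 13.5 -32.2; 16.1 -36.4; 18.9 -40.6; 21.8 -44.6
3.1 -3.9; 6.3 -7.7; 9.7 -11.4; 13.2 -15.0; 16.9 -18.4; 20.7 -21.6; 24.6 -24.8; 28.6 -27.7; 32.8 -30.5; 37.0 -33.2
4.3 -2.5; 8.8 -4.8; 13.3 -6.9; 17.9 -8.9; 22.6 -10.7; 27.3 -12.3; 32.1 -13.7; 36.9 -15.0; 40.8 -15.8; 43.8 -16.4
2.0 -0.3; 3.0 -0.5; 3.0 -0.5; 3.0 -0.5; 3.0 -0.5
```

>>> jog_arm:
  deltas: "0 0 0.3 0 0; 0 0 0.6 0 0; 0 -1 0.6 0 0; 0.1 -3 0.6 0 0; 0.3 -6 0.6 0 0; 0.7 -10 0.6 0 0; 1.3 -14.9 0.6 0 0; 2.2 -19.9 0.6 0 0; 3.2 -24.8 0.6 0 0; 4.4 -29.6 0.6 0 0"

```text
clock: 6.75
eef_pos: [613.3, 31.9, 66.4]
eef_rot: [-3.142, 0.0, -3.141]
wrist_force: [1.0, 1.9, 2.2]
finger_gap: 0.7
```

>>> jog_arm:
  deltas: "1.4 -4.8 0 0 0; 3.0 -9.5 0 0 0; 4.7 -14.2 0 0 0; 6.7 -18.8 0 0 0; 8.8 -23.4 0 0 0; 11.1 -27.8 0 0 0; 13.5 -32.2 0 0 0; 16.1 -36.4 0 0 0; 18.9 -40.6 0 0 0; 21.8 -44.6 0 0 0"

```text
clock: 8.0
eef_pos: [591.3, -12.6, 66.4]
eef_rot: [-3.142, 0.0, -3.141]
wrist_force: [1.6, 2.6, 3.0]
finger_gap: 0.4
```

>>> jog_arm:
  deltas: "3.1 -3.9 0 0 0; 6.3 -7.7 0 0 0; 9.7 -11.4 0 0 0; 13.2 -15.0 0 0 0; 16.9 -18.4 0 0 0; 20.7 -21.6 0 0 0; 24.6 -24.8 0 0 0; 28.6 -27.7 0 0 0; 32.8 -30.5 0 0 0; 37.0 -33.2 0 0 0"

```text
clock: 9.25
eef_pos: [554.2, -45.7, 66.4]
eef_rot: [-3.142, 0.0, -3.141]
wrist_force: [2.0, 1.0, 3.7]
finger_gap: 0.3
```

```bash
python3 - <<'E'
from cell import manip
s=manip.read_state();print(s["eef_pos"],s["wrist_force"])
E
```

```text
[554.24709205 -45.72816228  66.36473054] [1.9576598  0.98257017 3.69222499]
```

>>> jog_arm:
  deltas: "4.3 -2.5 0 0 0; 8.8 -4.8 0 0 0; 13.3 -6.9 0 0 0; 17.9 -8.9 0 0 0; 22.6 -10.7 0 0 0; 27.3 -12.3 0 0 0; 32.1 -13.7 0 0 0; 36.9 -15.0 0 0 0; 41.8 -16.1 0 0 0; 46.3 -16.9 0 0 0"

```text
clock: 10.5
eef_pos: [507.9, -62.5, 66.4]
eef_rot: [-3.142, 0.0, -3.141]
wrist_force: [3.3, 0.3, 2.2]
finger_gap: 0.3
```

```bash
python3 - <<'E'
from cell import manip, optics
import cv2
print(manip.read_state()["eef_pos"],manip.read_state()["wrist_force"])
for n in("top","scene"):
    p,d=optics.camera(n)
    c=p[145:285,205:355] if n=="top" else p[140:280,215:335]
    cv2.imwrite(f"pics/{n}3.png",cv2.resize(c[:,:,::-1],None,fx=4,fy=4,interpolation=cv2.INTER_CUBIC))
E
python3 rd.py
```

```text
[507.91424209 -62.54286273  66.35912906] [3.34217503 0.25200614 2.24278634]
[507.74 -62.55  66.17] [-1.78 -1.26  3.3 ] [0.3  0.5  0.43] 10.85
```

View pics/scene3.png

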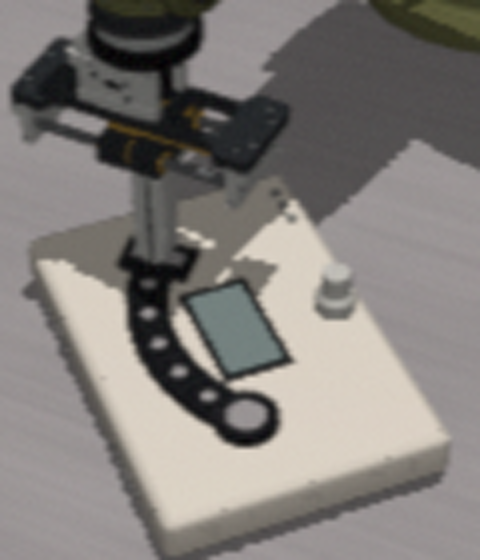

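View pics/top3.png

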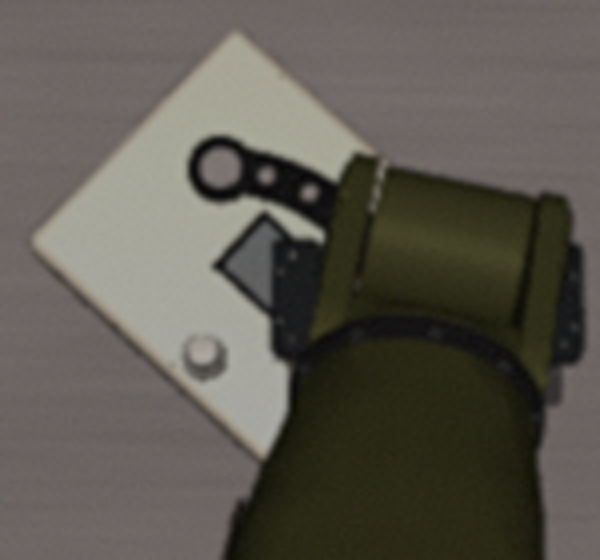

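The console, round end (219,166) and cap (204,356) are at the same zoomed pixels as before. The fingertips rest on the square end (about 153,258 in the scene zoom), with the bar held about 2.8 mm down at 3.3 N. Handing in.

```bash
python3 -c "
from cell import workorder; print(workorder.sign_off())"
```

```text
the job is handed in; nothing more can be done
None
```

I did the stroke as asked and handed the job in at about 11 s. With the fingers closed and pointing down, I pressed the bar at its round end, slid along the dots to the square end, and stopped there still holding it lightly pressed.

- **Depth and force:** by tool height the bar was about 2.0 mm down at the first press, then about 2.6 mm during the slide and 2.8 mm at the end. The upward force was about 2–4 N, with the last average at 3.3 N. I only read these at the end of each of the four moves, so the depth in between was not checked.
- **Final position:** the tool stands at (507.7, −62.6) mm, against (507.8, −62.6) mm estimated for the square end. The scene picture shows the fingertips on the square end.
- **Surroundings:** the round end, the console's visible edges and the cap sit at the same pixels as before the stroke. The last pictures were cropped to the console, so I did not re-check the bottle, jar and tray. The arm's path stayed well above or away from them.
- **Disagreement:** the two cameras put the console about 3 mm apart in y. I weighted towards the scene camera, which matched the robot's own fingertip position. The remaining error of 1–2 mm is small against the 30 mm wide bar.

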